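# Mark the bite point of a turntable's brake lever

## Robot

A 6-joint arm with a two-finger parallel gripper is mounted at the origin on the work surface. World frame = base frame: x ahead of the robot, y to its left, z up, the work surface at z = 0. Lengths are in m, angles in rad, forces in N, time in s.
With the tool pointing down it reaches from about 0.3 to 0.775 m from the base axis. Payload 14.6 kg.
Tool frame: the origin (TCP) lies at the very end of the fingers, on their centre line; the grasp point (between the pads) lies 19 mm behind it; z points along the fingers, y is the direction in which the jaws open and shut (so a half turn about z gives the same grasp; the last joint's range is limited). The gripper opens to 94 mm and grips with 3 to 60 N. Pads are 16 mm wide; open, the fingers measure 119 mm over their backs; the gripper's body (75 mm by 177 mm) begins 78 mm behind the grasp point.
Start: joints at [-1.315, 0.3, 1.521, -0, 1.321, -0.067], TCP at [0.174, -0.522, 0.205] pointing down, gripper open.
Joint ranges: [-3.03, 3.03], [-0.79, 2.21], [0.23, 2.52], [-1.04, 4.18], [0, 3.07], [-2.55, 2.55]. Speed limits (rad/s): [2.22, 2.22, 2.57, 3.14, 3.14, 3.14].

## Interface

Orientations are given as a 3x3 rotation matrix whose columns are the frame's x, y, z axes.
In Python, from cell import bot gives the robot as it stands. The module is installed in compiled form; this text tells all that it offers.
- The arm moves only by the tool apply_moves, never from a script. Its argument "series" is text: rows parted by semicolons, each of 5 numbers parted by spaces: the closure in counts, from 0 (fully open) to 255 (shut), then the shift along the tool's x, y, z in units of 30 mm (1.0 is 30 mm), then the turn about the tool's z in units of 6 degrees (1.0 is 6 degrees). A call has 1 to 20 rows; each row is the pose to reach, as a shift and turn from the pose commanded when the call began, along the tool's axes at that moment; what a row does not reach only later rows make up. A row lasts 1/8 s, in which the tool goes at most 62.5 mm and 10.7 degrees, less where a joint would pass 70% of its speed; a pose out of reach is approached as far as the arm can. A call with a gripper value outside its range is refused whole. The fingers move at their own pace and stop on an object; the grip force is fixed at half the most. Time passes only in rows, so rows that repeat a pose let the fingers close. It gives the time, the measured TCP pose, the force and the opening at its end, in the units of the state.
- bot.read_state(): the state, without advancing time (a new reading comes with each control period).
- bot.snapshot(name): name is "scene" or "top"; returns a dict with "pixels" (384x512x3 uint8, red, green, blue), "mtx" (3x3 intrinsics, pixels), "R" (3x3) and "t" (3): a world point X has camera coordinates R X + t. Camera axes: x right, y down, z forward; pixel columns grow to the right and rows downward; lengths in m; the calibration is good to about 2 mm. A picture is of the moment at which its call begins. There is no depth.
- bot.job_done(): hands the job in, once; it reports no verdict.
Trained networks look in the newest picture that a camera, given by its name, has taken for a name from the list of things; names that differ only in an ending like _2 or _b are one class to them, and where a whole thing is asked for, a point or a joint stands for the part that bears it (a point fixed in the world has none). Each returns a list of dicts, best first, with "conf" (0 to 1); they miss things now and then, are a little off and sometimes report something else, mostly with a low value. They report only what shows in the picture. A call takes as long as a camera call.
- bot.search_frame(camera, query): "location" ([x, y, z] in m, in world coordinates, good to about 4 mm: the middle of the surface that is visible of it).
- bot.cut_out(camera, query): "mask" (384x512 bool, what is visible of it).
- bot.pinpoint(camera, query): "location" ([x, y, z] in m, in world coordinates, good to about 4 mm: a listed point, or the origin of a listed thing).
The state is a dict: "t": time; "qpos": joint angles; "joint_velocities": joint speeds; "effort": joint torques, N m; "tcp_pos": TCP position; "tcp_rot": TCP orientation; "force": force on the tool from outside, world axes, zero at the start; "moment": the same for the moment, N m; "grip_width": opening from 0.0 (shut) to 1.0 (fully open).
Only numpy, scipy, OpenCV 4.12 (cv2) and the standard library are available. Lean on these libraries where they do the work, as an engineer would, in place of code of your own. Each camera call takes 0.05 s, during which the arm holds its last target.

## Task

Swing the turntable's brake lever on, gently, until you feel its resistance clearly firm up as the brake bites, and leave it there. Then bring the stop arm up until its pin just touches the lever, so that it records how far the lever travelled, without pushing the lever back off the brake. Let go of both and leave the other things on the table alone.

Things in the scene. Friction and masses are not known exactly. Their poses are not given: they have to be found in the camera images.
- stand: Sculpting turntable with a hand brake, fixed on a plywood board 240 x 410 x 12 mm. Origin: at table height on the vertical pivot axis of both lever and stop arm (angles below are about this z, from the stand's +x, counter-clockwise from above). Round grey brake cover about the pivot: radius 66, top 50 mm up. Turntable disc: radius 115, top 85 mm up, centred 220 mm along +y; arms point to -y
- brake_lever (a joint): Brake lever, rad. Steel bar 16 mm wide, 54-70 mm above the table, pointing at the stand's angle -0.995 - value. 0 = off; put on by swinging clockwise from above, towards the stop arm. No spring: stays where left (dry friction, 4 N at the grip). At a hidden place between 0.35 and 0.85, different each time, the brake shoe bites: from there the load at the grip rises some 1.2 N per mm
- lever_grip (a point): Upright black grip at the lever's end, 155 mm from the pivot: cylinder 22 mm in diameter, 50 to 115 mm above the table; this point is on its axis, 85 mm up. Push it from the side or pinch it from above. The brake is on once the grip was held at 10 to 15 N for half a second; over 25 N damages it. Let go, it settles back a few mm and stays bearing on the shoe
- lever_face (a point): Point on the lever's side that faces the stop arm, 100 mm from the pivot, 62 mm above the table: where the stop arm's pin should touch
- stop_arm (a joint): Stop arm, rad. Shorter flat steel arm on the same pivot, 12 mm wide, 74 to 82 mm above the table, 130 mm long, pointing at the stand's angle -2.595 + value. 0 = parked far from the lever; grows counter-clockwise seen from above, towards the lever. Stays where it is left (friction, 1 N at its knob). Its pin touches the lever when value = 1.29 - the lever's value
- stop_knob (a point): Upright steel knob of the stop arm, 125 mm from the pivot: cylinder 18 mm in diameter, 74 to 115 mm above the table; this point is on its axis, 95 mm up. Push it from its far side or pinch it from above. More than about 5 N at the knob, against the lever, moves the lever off the brake; 2 to 3 N is enough to feel the touch
- stop_nose (a point): Point on the stop arm's pin that meets the lever, 62 mm above the table. The pin is upright, 10 mm in diameter, 54 to 82 mm above the table, on a lug on the lever's side of the arm, 100 mm from the pivot
- foam_form: Bystander: round light green foam form, 124 mm across, 100 mm high, standing on the turntable; origin at the centre of its underside
- tape_roll: Bystander: empty card ring lying on the table beyond the lever's end, 70 mm across, 19 mm high; origin at the centre of its underside
- glue_stick: Bystander: pale glue stick lying on the plywood board, 12 mm in diameter, 100 mm long; origin under its middle
- sanding_block: Bystander: cork block 100 x 60 x 30 mm on the table; origin at the centre of its underside
- glue_jar: Bystander: white jar 60 mm across, 85 mm high; origin at the centre of its underside
- mug: Bystander: white mug 80 mm across, 90 mm high; origin at the centre of its underside
- glue_gun: Bystander: grey glue gun lying on its side, about 250 mm long with its stick and nozzle, 34 mm high; origin under the barrel's middle
- scraper: Bystander: spatula-like scraper with a wooden handle lying on the table beside the turntable, some 250 mm long; origin under its middle

How it is judged:
By the outcome, as a careful person would: the job done as asked, in the order asked, and still so for the second after the job is handed in, with the robot touching nothing.
It also fails if it takes over 64 s, if anything falls off the work surface, if the arm or the gripper's body presses on something with over 40 N, if the wrist force passes 120 N, or if a joint passes its speed limit or range.

## Working session

There is one attempt and no reset: what is moved stays moved. The work goes in short steps, Python scripts to look and compute and a tool call to move; the robot and the scene stay as the last step left them, time stands still between calls to the robot, and variables do not carry over. Pictures are saved under pics/ and viewed, and the job is handed in when it is done.

Besides the shell and the picture viewer there is one more tool, called by a JSON object that holds its "name" and its "arguments", one argument or row to a line. apply_moves: Moves the arm, as the interface text tells. Its arguments: {"type":"object","properties":{"series":{"type":"string"}},"required":["series"]}

```bash
mkdir -p pics; cat > h.py <<'E'
from cell import bot
import numpy as np, cv2
def snap(c,n):
    s=bot.snapshot(c); cv2.imwrite(f"pics/{n}.png",s["pixels"][:,:,::-1]); return s
def st():
    s=bot.read_state(); print("t",round(s["t"],3),"tcp",np.round(s["tcp_pos"],4),"F",np.round(s["force"],2),"g",round(s["grip_width"],3)); return s
E
python3 - <<'E'
from h import *
s=st(); print(np.round(s["tcp_rot"],3))
for c in("scene","top"):
    snap(c,c+"0")
    for q in ["stand","lever_grip","lever_face","stop_knob","stop_nose","tape_roll","foam_form"]:
        print(c,q,[(np.round(d["location"],4),round(d["conf"],2)) for d in bot.pinpoint(c,q)[:2]])
st()
E
```

```text
t 0.0 tcp [ 0.1744 -0.5214  0.2049] F [-0.43  0.12 -0.68] g 0.998
[[ 0.948  0.317 -0.   ]
 [ 0.317 -0.948  0.001]
 [ 0.    -0.001 -1.   ]]
scene stand [(array([ 5.572e-01,  1.221e-01, -3.000e-04]), 0.69), (array([0.5943, 0.3319, 0.0817]), 0.54)]
scene lever_grip [(array([ 0.6163, -0.017 ,  0.0854]), 0.86)]
scene lever_face [(array([0.5977, 0.0272, 0.0614]), 0.72), (array([ 0.5861, -0.3998,  0.0013]), 0.7)]
scene stop_knob [(array([0.5948, 0.0236, 0.0597]), 0.63), (array([0.4485, 0.064 , 0.0957]), 0.58)]
scene stop_nose [(array([0.4825, 0.0592, 0.0621]), 0.69)]
scene tape_roll [(array([ 0.5033, -0.1403,  0.0009]), 0.83), (array([ 0.6207, -0.0157,  0.0864]), 0.72)]
scene foam_form [(array([0.5939, 0.3323, 0.0837]), 0.57)]
top stand [(array([ 0.5532,  0.1241, -0.    ]), 0.74)]
top lever_grip [(array([ 0.6196, -0.0221,  0.0813]), 0.85)]
top lever_face [(array([0.5911, 0.0286, 0.063 ]), 0.57)]
top stop_knob [(array([0.4458, 0.0663, 0.0986]), 0.58)]
top stop_nose [(array([0.4812, 0.0595, 0.0612]), 0.59), (array([ 5.568e-01,  1.230e-01, -5.000e-04]), 0.48)]
top tape_roll [(array([ 0.5025, -0.1401,  0.0016]), 0.52)]
top foam_form [(array([0.5948, 0.3341, 0.0836]), 0.61)]
t 0.8 tcp [ 0.1745 -0.5216  0.2054] F [-0.22  0.02 -0.11] g 0.996
```

View pics/scene0.png

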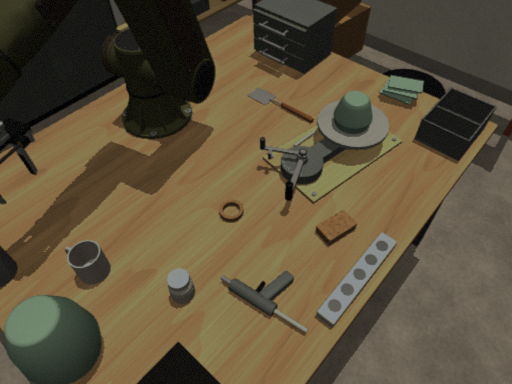

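View pics/top0.png

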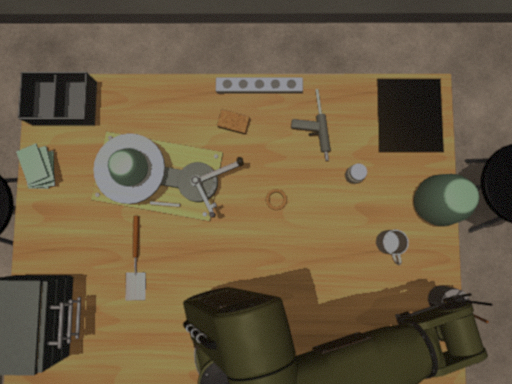

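The scene shows the lever's black grip at about (290,190) and the stop arm's knob at (263,143). From the top they are at (239,162) and (211,212). The tape ring is at (277,200), clear of the sweep. I'll refine the positions, checking with my own two-view triangulation.

```bash
python3 - <<'E'
from h import *
P={};S={}
for q in ["stand","lever_grip","stop_knob","stop_nose","lever_face"]:
    L=[]
    for c in("scene","top"):
        if c not in S or True: S[c]=bot.snapshot(c)
        for d in bot.pinpoint(c,q)[:2]:
            L.append(d["location"]); print(c,q,np.round(d["location"],4),round(d["conf"],2))
# triangulate mask centroids
for q in ["lever_grip","stop_knob"]:
    for c in("scene","top"):
        r=bot.cut_out(c,q)
        if r:
            m=r[0]["mask"]; v,u=np.nonzero(m); print(q,c,r[0]["conf"],m.sum(),u.min(),u.max(),v.min(),v.max())
np.savez("cal.npz",**{c+k:S[c][k] for c in S for k in("mtx","R","t")})
st()
a=cv2.imread("pics/top0.png")[120:240,80:300]; a=cv2.resize(a,None,fx=3.5,fy=3.5,interpolation=cv2.INTER_CUBIC); cv2.imwrite("pics/topz.png",a)
a=cv2.imread("pics/scene0.png")[80:220,220:420]; a=cv2.resize(a,None,fx=4,fy=4,interpolation=cv2.INTER_CUBIC); cv2.imwrite("pics/scz.png",a)
E
```

```text
scene stand [ 0.5574  0.1205 -0.001 ] 0.91
top stand [0.5554 0.1215 0.0016] 0.95
top stand [0.4828 0.0554 0.0597] 0.69
scene lever_grip [ 0.6175 -0.0166  0.0856] 0.62
top lever_grip [ 0.6217 -0.0194  0.0837] 0.79
scene stop_knob [0.4505 0.0643 0.0977] 0.57
top stop_knob [0.4488 0.0636 0.0956] 0.76
scene stop_nose [0.4848 0.0578 0.062 ] 0.5
top stop_nose [0.4826 0.0551 0.0625] 0.78
scene lever_face [0.595  0.0275 0.066 ] 0.54
scene lever_face [0.4835 0.0581 0.0594] 0.36
top lever_face [0.5904 0.0277 0.0628] 0.85
top lever_face [0.4477 0.0658 0.0952] 0.19
lever_grip scene 0.55 266 285 305 158 200
stop_knob scene 0.73 288 260 306 138 159
stop_knob top 0.71 193 266 285 189 209
t 2.0 tcp [ 0.1745 -0.5216  0.2055] F [-0.02  0.55  0.73] g 0.999
```

View pics/topz.png

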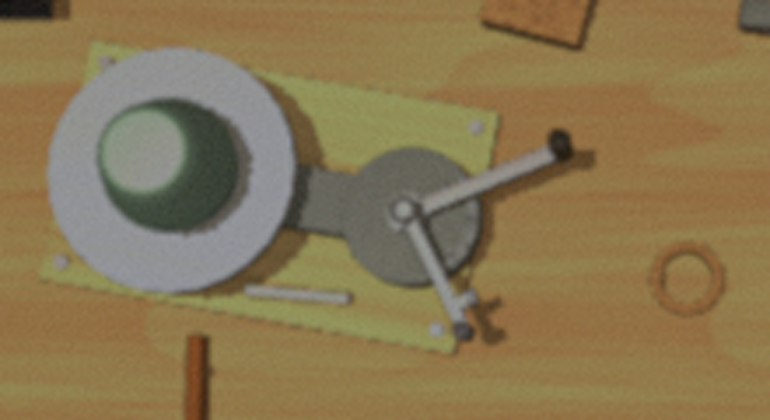

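View pics/scz.png

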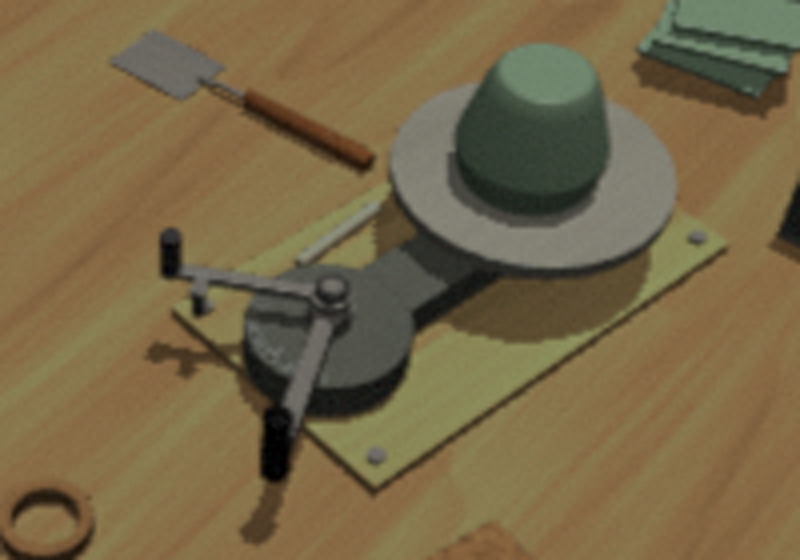

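```bash
python3 - <<'E'
import numpy as np,cv2
z=np.load("cal.npz")
P=[z[c+"mtx"]@np.c_[z[c+"R"],z[c+"t"]] for c in("scene","top")]
for n,a,b in [("grip top",(289.3,183),(240.3,160)),("knob top",(262.5,138.8),(212.6,214.3)),("pivot cap",(303,152.5),(195.1,180.3))]:
    X=cv2.triangulatePoints(P[0],P[1],np.array(a,float).reshape(2,1),np.array(b,float).reshape(2,1)); print(n,np.round((X[:3]/X[3]).ravel(),4))
p=np.array([.5559,.1218]);g=np.array([.6188,-.0189]);k=np.array([.4482,.0648])
for v in(g,k): print(np.linalg.norm(v-p),np.arctan2(*(v-p)[::-1]))
E
```

```text
grip top [ 0.6199 -0.0219  0.1142]
knob top [0.4487 0.0632 0.112 ]
pivot cap [0.5592 0.1244 0.0795]
0.15411975862945027 -1.1503979443789571
0.12185355965255998 -2.6548214135863493
```

{"name": "apply_moves", "arguments": {
  "series": "255 20.4 -11.2 0 -0.85;255 20.4 -11.2 0 -0.85;255 20.4 -11.2 0 -0.85;255 20.4 -11.2 0 -0.85;255 20.4 -11.2 0 -0.85;255 20.4 -11.2 0 -0.85;255 20.4 -11.2 0 -0.85;255 20.4 -11.2 0 -0.85;255 20.4 -11.2 0 -0.85;255 20.4 -11.2 0 -0.85;255 20.4 -11.2 0 -0.85;255 20.4 -11.2 0 -0.85;255 20.4 -11.2 0 -0.85;255 20.4 -11.2 0 -0.85;255 20.4 -11.2 0 -0.85"
}}

```text
t: 3.88
tcp_pos: [0.6479, -0.0099, 0.206]
tcp_rot: [[0.917, 0.399, 0.001], [0.399, -0.917, -0.0], [0.0, 0.0, -1.0]]
force: [-0.7, -1.0, -0.2]
grip_width: 0.004
```

{"name": "apply_moves", "arguments": {
  "series": "255 0 0 2 0;255 0 0 3.5 0;255 0 0 4.2 0;255 0 0 4.2 0"
}}

```text
t: 4.38
tcp_pos: [0.6474, -0.0094, 0.0783]
tcp_rot: [[0.917, 0.399, -0.003], [0.399, -0.917, 0.0], [-0.002, -0.001, -1.0]]
force: [-0.1, 0.2, -0.3]
grip_width: 0.004
```

```bash
python3 - <<'E'
from h import *
F=[]
for i in range(4):
    s=snap("scene" if i%2==0 else "top","a%d"%i); F.append(bot.read_state()["force"])
print(np.round(F,2)); s=st(); print(np.round(s["qpos"],2))
for c in("scene","top"):
  for q in("lever_grip","stop_knob"): print(c,q,[(np.round(d["location"],4),round(d["conf"],2)) for d in bot.pinpoint(c,q)[:1]])
a=cv2.imread("pics/a0.png")[80:220,220:420]; a=cv2.resize(a,None,fx=4,fy=4,interpolation=cv2.INTER_CUBIC); cv2.imwrite("pics/a0z.png",a)
E
```

```text
[[-0.44  0.26  0.52]
 [ 0.45 -0.38  0.5 ]
 [ 0.87  0.03  0.57]
 [ 0.29  0.7   0.65]]
t 4.575 tcp [ 0.6489 -0.0091  0.0812] F [0.29 0.7  0.65] g 0.008
[-0.07  0.63  1.34  0.    1.17  1.09]
scene lever_grip [(array([ 0.617 , -0.0142,  0.0831]), 0.55)]
scene stop_knob [(array([0.4477, 0.0656, 0.0935]), 0.56)]
top lever_grip [(array([ 0.5025, -0.1396,  0.0045]), 0.42)]
top stop_knob []
```

View pics/a0z.png

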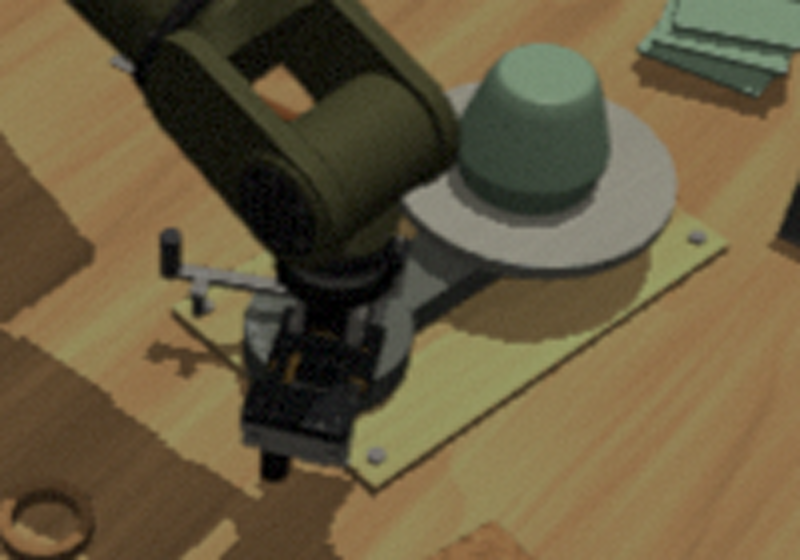

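The grip's foot shows at zoom (275,465), just clear of the shut fingers on its far side. I'll approach, then follow the arc.

{"name": "apply_moves", "arguments": {
  "series": "255 -0.15 0 0 0;255 -0.25 0 0 0;255 -0.3 0 0 0;255 -0.35 0 0 0;255 -0.4 0 0 0;255 -0.4 0 0 0"
}}

```text
t: 5.52
tcp_pos: [0.6374, -0.0137, 0.0796]
tcp_rot: [[0.916, 0.4, 0.001], [0.4, -0.916, -0.0], [0.0, 0.0, -1.0]]
force: [4.3, 0.7, -0.4]
grip_width: 0.005
```

```bash
python3 - <<'E'
from h import *
F=[]
for i in range(4):
    bot.snapshot("top"); s=bot.read_state(); F.append(s["tcp_rot"].T@s["force"]) 
print(np.round(F,2),np.mean(F,0)); st()
for d in [.05,.1,.15,.2,.25,.3,.35,.4,.45]+[.02,.03]:
    P=lambda d:np.array([.019*np.cos(d)-.155*np.sin(d),.155*np.cos(d)+.019*np.sin(d)])/.03
    print(d,np.round(P(d)-P(0),3),round(np.degrees(d)/6,3))
E
```

```text
[[3.17 1.87 0.79]
 [3.23 1.26 0.93]
 [3.75 1.68 1.26]
 [4.35 2.16 0.76]] [3.62534202 1.7429533  0.93435847]
t 5.725 tcp [ 0.6374 -0.0136  0.0795] F [ 4.85 -0.24 -0.75] g 0.004
0.05 [-0.259  0.025] 0.477
0.1 [-0.519  0.037] 0.955
0.15 [-0.779  0.037] 1.432
0.2 [-1.039  0.023] 1.91
0.25 [-1.298 -0.004] 2.387
0.3 [-1.555 -0.044] 2.865
0.35 [-1.81  -0.096] 3.342
0.4 [-2.062 -0.161] 3.82
0.45 [-2.31  -0.239] 4.297
0.02 [-0.103  0.012] 0.191
0.03 [-0.155  0.017] 0.286
```

{"name": "apply_moves", "arguments": {
  "series": "255 -0.13 0.014 0 0.24;255 -0.26 0.025 0 0.48;255 -0.39 0.032 0 0.72;255 -0.52 0.037 0 0.955;255 -0.65 0.038 0 1.19;255 -0.78 0.037 0 1.43;255 -0.91 0.031 0 1.67;255 -1.04 0.023 0 1.91;255 -1.17 0.01 0 2.15;255 -1.3 -0.004 0 2.39;255 -1.4 -0.018 0 2.58;255 -1.4 -0.018 0 2.58"
}}

```text
t: 7.22
tcp_pos: [0.5982, -0.03, 0.0794]
tcp_rot: [[0.99, 0.141, -0.001], [0.141, -0.99, -0.0], [-0.001, 0.0, -1.0]]
force: [1.0, 0.8, -0.2]
grip_width: 0.003
```

```bash
cat > f.py <<'E'
from h import *
def avg(n=4,sgn=1):
    F=[];X=[]
    for i in range(n):
        bot.snapshot("top"); s=bot.read_state(); F.append(s["tcp_rot"].T@s["force"]);X.append(s["tcp_pos"])
    X=np.mean(X,0); r=X[:2]-[.557,.122]
    print("t",round(s["t"],2),"Ftool",np.round(np.mean(F,0),2),"tcp",np.round(X,4),"r",round(np.hypot(*r),4),"ang",round(np.arctan2(r[1],r[0]),4),"q6",round(s["qpos"][5],2))
avg()
E
python3 f.py
```

```text
t 7.42 Ftool [ 0.81 -0.26 -0.05] tcp [ 0.5982 -0.0302  0.0793] r 0.1576 ang -1.3063 q6 1.32
```

{"name": "apply_moves", "arguments": {
  "series": "255 -0.05 0.006 0 0.1;255 -0.1 0.012 0 0.19;255 -0.155 0.017 0 0.29;255 -0.21 0.02 0 0.38;255 -0.21 0.02 0 0.38"
}}

```text
t: 8.05
tcp_pos: [0.5922, -0.0315, 0.0794]
tcp_rot: [[0.995, 0.101, -0.0], [0.101, -0.995, -0.0], [-0.0, -0.0, -1.0]]
force: [1.7, -0.2, -2.2]
grip_width: 0.005
```

```bash
python3 f.py; python3 -c "
from h import *
snap('scene','b0')
a=cv2.imread('pics/b0.png')[80:220,220:420]; a=cv2.resize(a,None,fx=4,fy=4,interpolation=cv2.INTER_CUBIC); cv2.imwrite('pics/b0z.png',a)
print(bot.pinpoint('scene','lever_grip')[:1])"
```

```text
t 8.25 Ftool [1.21 0.79 0.87] tcp [ 0.5922 -0.0314  0.0795] r 0.1574 ang -1.3451 q6 1.35
[{'location': [0.5707, -0.0289, 0.0854], 'conf': 0.73}]
```

View pics/b0z.png

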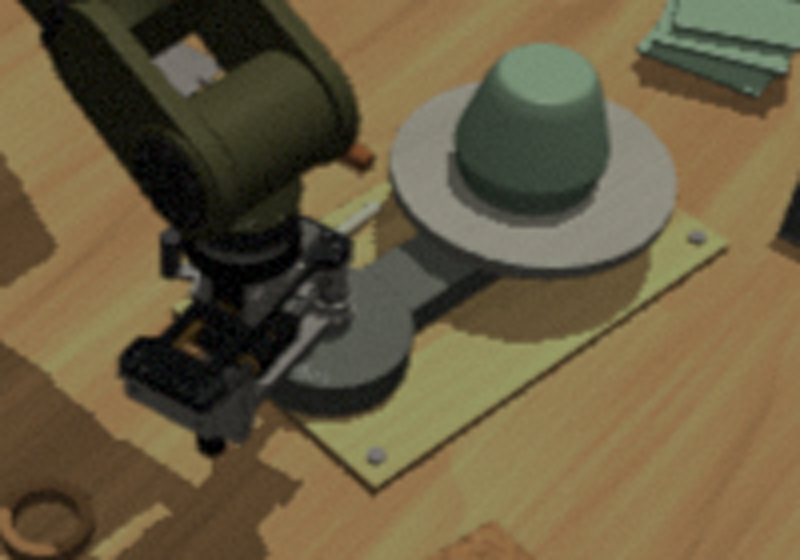

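{"name": "apply_moves", "arguments": {
  "series": "255 -0.05 0.006 0 0.1;255 -0.1 0.012 0 0.19;255 -0.155 0.017 0 0.29;255 -0.21 0.02 0 0.38;255 -0.21 0.02 0 0.38"
}}

```text
t: 8.98
tcp_pos: [0.5861, -0.0326, 0.0795]
tcp_rot: [[0.998, 0.062, -0.0], [0.062, -0.998, 0.0], [-0.0, -0.0, -1.0]]
force: [2.3, 2.6, -0.1]
grip_width: 0.005
```

```bash
python3 f.py
```

```text
t 9.18 Ftool [ 2.32 -1.05 -0.29] tcp [ 0.5861 -0.0326  0.0794] r 0.1573 ang -1.385 q6 1.39
```

{"name": "apply_moves", "arguments": {
  "series": "255 -0.05 0.006 0 0.1;255 -0.1 0.012 0 0.19;255 -0.155 0.017 0 0.29;255 -0.155 0.017 0 0.29"
}}

```text
t: 9.68
tcp_pos: [0.5814, -0.0334, 0.0794]
tcp_rot: [[1.0, 0.031, -0.0], [0.031, -1.0, 0.0], [-0.0, -0.0, -1.0]]
force: [2.1, 1.9, 0.3]
grip_width: 0.005
```

```bash
python3 f.py
```

```text
t 9.88 Ftool [ 2.27 -1.54 -0.62] tcp [ 0.5815 -0.0335  0.0794] r 0.1574 ang -1.4148 q6 1.42
```

{"name": "apply_moves", "arguments": {
  "series": "255 -0.05 0.006 0 0.1;255 -0.1 0.012 0 0.19;255 -0.155 0.017 0 0.29;255 -0.155 0.017 0 0.29"
}}

```text
t: 10.38
tcp_pos: [0.5768, -0.0341, 0.0794]
tcp_rot: [[1.0, 0.001, -0.0], [0.001, -1.0, -0.0], [-0.0, 0.0, -1.0]]
force: [2.8, 1.4, -1.2]
grip_width: 0.007
```

```bash
sed -i 's/^avg()/avg(2)/' f.py; python3 f.py
```

```text
t 10.47 Ftool [ 2.35 -1.16  0.1 ] tcp [ 0.5768 -0.0341  0.0794] r 0.1574 ang -1.4447 q6 1.45
```

{"name": "apply_moves", "arguments": {
  "series": "255 -0.05 0.006 0 0.1;255 -0.1 0.012 0 0.19;255 -0.155 0.017 0 0.29;255 -0.155 0.017 0 0.29"
}}

```text
t: 10.98
tcp_pos: [0.5721, -0.0346, 0.0794]
tcp_rot: [[1.0, -0.029, -0.0], [-0.029, -1.0, 0.0], [-0.0, -0.0, -1.0]]
force: [2.1, 3.0, 0.1]
grip_width: 0.003
```

{"name": "apply_moves", "arguments": {
  "series": "255 -0.05 0.006 0 0.1;255 -0.1 0.012 0 0.19;255 -0.155 0.017 0 0.29;255 -0.155 0.017 0 0.29"
}}

```text
t: 11.48
tcp_pos: [0.5674, -0.035, 0.0794]
tcp_rot: [[0.998, -0.06, -0.0], [-0.06, -0.998, -0.0], [-0.0, 0.0, -1.0]]
force: [1.8, 1.9, -1.7]
grip_width: 0.005
```

{"name": "apply_moves", "arguments": {
  "series": "255 -0.05 0.006 0 0.1;255 -0.1 0.012 0 0.19;255 -0.155 0.017 0 0.29;255 -0.155 0.017 0 0.29"
}}

```text
t: 11.98
tcp_pos: [0.5628, -0.0352, 0.0795]
tcp_rot: [[0.996, -0.09, -0.0], [-0.09, -0.996, -0.0], [-0.0, 0.0, -1.0]]
force: [2.2, 2.2, -0.1]
grip_width: 0.004
```

```bash
python3 f.py
```

```text
t 12.07 Ftool [ 1.31 -1.98  0.05] tcp [ 0.5628 -0.0353  0.0794] r 0.1574 ang -1.5339 q6 1.53
```

```bash
python3 -c "
from h import *
snap('scene','c0');s=snap('top','c1')
a=cv2.imread('pics/c0.png')[100:220,220:380]; a=cv2.resize(a,None,fx=5,fy=5,interpolation=cv2.INTER_CUBIC); cv2.imwrite('pics/c0z.png',a)
a=cv2.imread('pics/c1.png')[120:240,150:310]; a=cv2.resize(a,None,fx=5,fy=5,interpolation=cv2.INTER_CUBIC); cv2.imwrite('pics/c1z.png',a)
print(bot.pinpoint('scene','lever_grip')[:1]);st()"
```

```text
[{'location': [0.5392, -0.028, 0.0854], 'conf': 0.63}]
t 12.225 tcp [ 0.5628 -0.0354  0.0794] F [0.98 0.28 0.5 ] g 0.003
```

View pics/c0z.png

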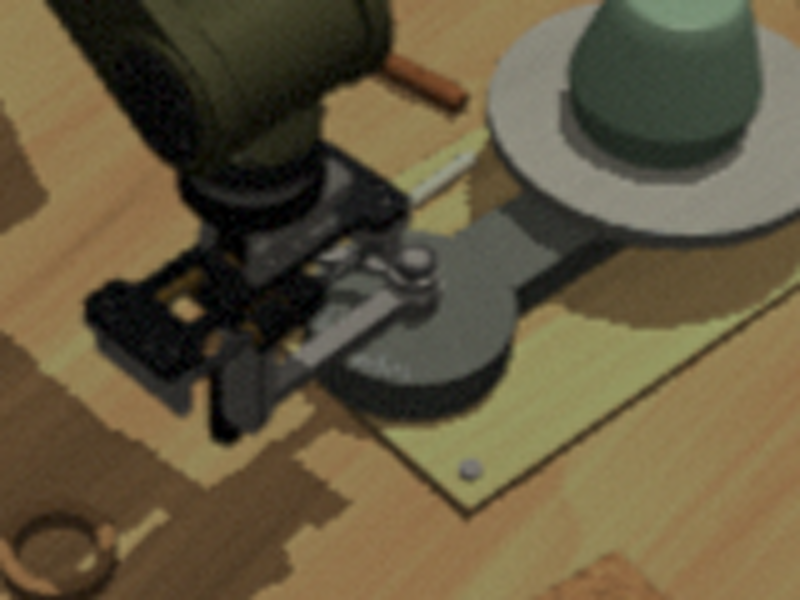

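View pics/c1z.png

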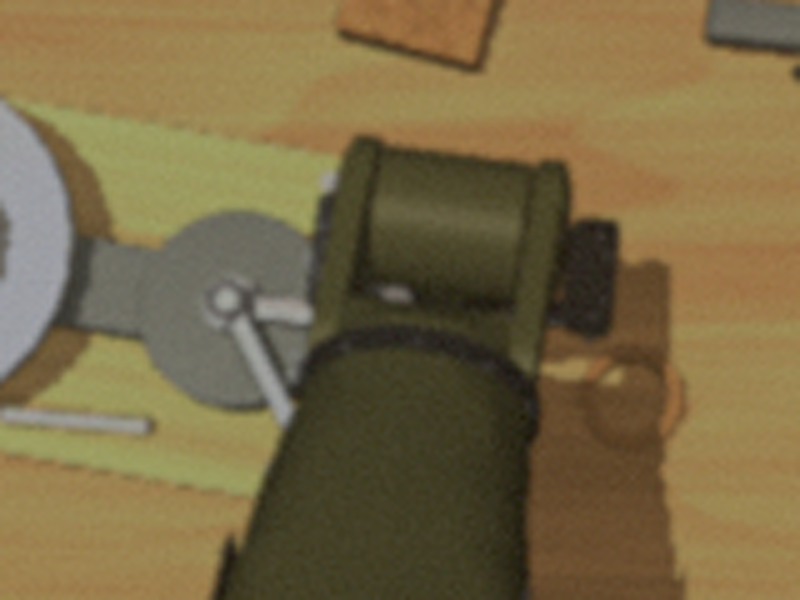

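The wide view shows the finger (240,385) flush beside the grip (220,410), and the lever bar following it. I'll continue in small steps.

{"name": "apply_moves", "arguments": {
  "series": "255 -0.05 0.006 0 0.1;255 -0.1 0.012 0 0.19;255 -0.155 0.017 0 0.29;255 -0.155 0.017 0 0.29"
}}

```text
t: 12.72
tcp_pos: [0.5582, -0.0353, 0.0794]
tcp_rot: [[0.993, -0.12, -0.0], [-0.12, -0.993, -0.0], [-0.0, 0.0, -1.0]]
force: [3.2, 0.5, -0.3]
grip_width: 0.003
```

{"name": "apply_moves", "arguments": {
  "series": "255 -0.05 0.006 0 0.1;255 -0.1 0.012 0 0.19;255 -0.155 0.017 0 0.29;255 -0.155 0.017 0 0.29"
}}

```text
t: 13.22
tcp_pos: [0.5538, -0.0353, 0.0795]
tcp_rot: [[0.989, -0.151, 0.001], [-0.151, -0.989, -0.0], [0.001, -0.0, -1.0]]
force: [6.1, 0.2, -1.8]
grip_width: 0.002
```

```bash
python3 f.py
```

```text
t 13.32 Ftool [ 4.85 -1.86  1.98] tcp [ 0.5538 -0.0353  0.0795] r 0.1573 ang -1.5915 q6 1.59
```

{"name": "apply_moves", "arguments": {
  "series": "255 -0.03 0.004 0 0.06;255 -0.065 0.008 0 0.12;255 -0.065 0.008 0 0.12"
}}

```text
t: 13.7
tcp_pos: [0.552, -0.0352, 0.0795]
tcp_rot: [[0.987, -0.163, 0.001], [-0.163, -0.987, -0.0], [0.001, -0.0, -1.0]]
force: [7.6, 0.5, -1.9]
grip_width: 0.009
```

```bash
python3 f.py
```

```text
t 13.8 Ftool [ 6.83 -1.47  2.46] tcp [ 0.552  -0.0352  0.0795] r 0.1573 ang -1.6024 q6 1.6
```

Force is rising about 1 N/mm, so the brake is biting. I'll go on in 2 mm steps.

{"name": "apply_moves", "arguments": {
  "series": "255 -0.03 0.004 0 0.06;255 -0.065 0.008 0 0.12;255 -0.065 0.008 0 0.12"
}}

```text
t: 14.18
tcp_pos: [0.5502, -0.0351, 0.0795]
tcp_rot: [[0.985, -0.175, 0.002], [-0.175, -0.985, -0.0], [0.002, -0.0, -1.0]]
force: [9.0, 0.7, -3.7]
grip_width: 0.006
```

```bash
python3 f.py
```

```text
t 14.28 Ftool [ 8.25 -2.06  3.33] tcp [ 0.5502 -0.0351  0.0795] r 0.1573 ang -1.6138 q6 1.62
```

{"name": "apply_moves", "arguments": {
  "series": "255 -0.03 0.004 0 0.06;255 -0.065 0.008 0 0.12;255 -0.065 0.008 0 0.12"
}}

```text
t: 14.65
tcp_pos: [0.5484, -0.035, 0.0796]
tcp_rot: [[0.982, -0.188, 0.002], [-0.188, -0.982, -0.0], [0.002, -0.0, -1.0]]
force: [9.7, 0.7, -4.3]
grip_width: 0.005
```

```bash
python3 f.py
```

```text
t 14.75 Ftool [ 9.59 -2.67  4.76] tcp [ 0.5484 -0.035   0.0795] r 0.1572 ang -1.6253 q6 1.63
```

{"name": "apply_moves", "arguments": {
  "series": "255 -0.03 0.004 0.01 0.06;255 -0.065 0.008 0.015 0.12;255 -0.065 0.008 0.015 0.12"
}}

```text
t: 15.12
tcp_pos: [0.5469, -0.0349, 0.0795]
tcp_rot: [[0.98, -0.2, 0.003], [-0.2, -0.98, -0.0], [0.003, -0.0, -1.0]]
force: [11.6, 0.7, -1.6]
grip_width: 0.003
```

```bash
python3 f.py
```

```text
t 15.22 Ftool [10.76 -3.21  2.34] tcp [ 0.5469 -0.0349  0.0795] r 0.1572 ang -1.635 q6 1.64
```

{"name": "apply_moves", "arguments": {
  "series": "255 -0.03 0.004 0.005 0.06;255 -0.055 0.006 0.005 0.1;255 -0.055 0.006 0.005 0.1"
}}

```text
t: 15.6
tcp_pos: [0.5455, -0.0348, 0.0795]
tcp_rot: [[0.978, -0.21, 0.004], [-0.21, -0.978, -0.0], [0.004, -0.001, -1.0]]
force: [12.7, 0.6, -2.6]
grip_width: 0.006
```

```bash
sed -i 's/^avg(2)/avg(4)/' f.py; python3 f.py
```

```text
t 15.8 Ftool [12.14 -3.    1.86] tcp [ 0.5455 -0.0348  0.0795] r 0.1572 ang -1.644 q6 1.65
```

Tangential load is 12.1 N. I'll hold for about a second, then back off gently.

{"name": "apply_moves", "arguments": {
  "series": "255 0 0 0 0;255 0 0 0 0;255 0 0 0 0;255 0 0 0 0;255 0 0 0 0;255 0 0 0 0"
}}

```text
t: 16.55
tcp_pos: [0.5455, -0.0348, 0.0795]
tcp_rot: [[0.978, -0.21, 0.004], [-0.21, -0.978, -0.0], [0.004, -0.001, -1.0]]
force: [12.8, 0.7, -1.5]
grip_width: 0.004
```

```bash
python3 f.py
```

```text
t 16.75 Ftool [11.84 -3.22  2.06] tcp [ 0.5455 -0.0348  0.0795] r 0.1572 ang -1.6439 q6 1.65
```

{"name": "apply_moves", "arguments": {
  "series": "255 0.05 0 0 0;255 0.1 0 0 0;255 0.15 0 0 0;255 0.25 0 0 0;255 0.4 0 0 0;255 0.6 0 0 0;255 0.8 0 0 0;255 0.8 0 -1 0;255 0.8 0 -3 0;255 0.8 0 -4.2 0;255 0.8 0 -4.2 0"
}}

```text
t: 18.12
tcp_pos: [0.5688, -0.04, 0.2077]
tcp_rot: [[0.978, -0.21, 0.005], [-0.21, -0.978, -0.001], [0.005, -0.0, -1.0]]
force: [0.2, -0.1, -0.9]
grip_width: 0.004
```

Brake held at about 12 N for over a second, then released. Now I'll move over behind the stop knob with the tool turned.

{"name": "apply_moves", "arguments": {
  "series": "255 -5.3 -3.3 0 -21.7;255 -5.3 -3.3 0 -21.7;255 -5.3 -3.3 0 -21.7;255 -5.3 -3.3 0 -21.7;255 -5.3 -3.3 0 -21.7;255 -5.3 -3.3 0 -21.7;255 -5.3 -3.3 0 -21.7;255 -5.3 -3.3 0 -21.7;255 -5.3 -3.3 0 -21.7;255 -5.3 -3.3 0 -21.7;255 -5.3 -3.3 0 -21.7;255 -5.3 -3.3 0 -21.7;255 -5.3 -3.3 0 -21.7;255 -5.3 -3.3 0 -21.7;255 -5.3 -3.3 0 -21.7"
}}

```text
t: 20.0
tcp_pos: [0.4328, 0.0904, 0.2046]
tcp_rot: [[-0.469, 0.883, -0.0], [0.883, 0.469, -0.0], [0.0, -0.0, -1.0]]
force: [0.1, 0.3, 0.9]
grip_width: 0.004
```

```bash
python3 -c "
from h import *
for i in range(2):
  for c in ('scene','top'):
    snap(c,'d'+c)
    for q in ['lever_grip','stop_knob','stop_nose','lever_face']:
      print(c,q,[(np.round(d['location'],4),round(d['conf'],2)) for d in bot.pinpoint(c,q)[:1]])
a=cv2.imread('pics/dscene.png')[80:220,220:420]; a=cv2.resize(a,None,fx=4,fy=4,interpolation=cv2.INTER_CUBIC); cv2.imwrite('pics/d0z.png',a)
a=cv2.imread('pics/dtop.png')[120:240,150:310]; a=cv2.resize(a,None,fx=5,fy=5,interpolation=cv2.INTER_CUBIC); cv2.imwrite('pics/d1z.png',a)
s=st();print(np.round(s['tcp_rot'],3),s['qpos'])"
```

```text
scene lever_grip []
scene stop_knob [(array([0.448 , 0.0624, 0.0962]), 0.81)]
scene stop_nose [(array([0.4848, 0.0593, 0.061 ]), 0.83)]
scene lever_face [(array([0.5387, 0.0265, 0.0598]), 0.93)]
top lever_grip [(array([ 0.5333, -0.0301,  0.0823]), 0.6)]
top stop_knob [(array([0.4481, 0.0667, 0.0962]), 0.65)]
top stop_nose [(array([0.482 , 0.0552, 0.0606]), 0.54)]
top lever_face [(array([ 0.5011, -0.1395,  0.0052]), 0.62)]
scene lever_grip [(array([ 0.5331, -0.0282,  0.0842]), 0.82)]
scene stop_knob []
scene stop_nose [(array([0.4836, 0.0583, 0.061 ]), 0.84)]
scene lever_face [(array([0.5358, 0.0258, 0.058 ]), 0.95)]
top lever_grip [(array([ 0.5329, -0.0298,  0.0808]), 0.51)]
top stop_knob [(array([0.447 , 0.0659, 0.0931]), 0.41)]
top stop_nose [(array([0.4793, 0.0581, 0.0612]), 0.69)]
top lever_face [(array([0.5355, 0.0233, 0.0602]), 0.79)]
t 21.0 tcp [0.4329 0.0904 0.2049] F [ 1.04  0.33 -0.06] g 0.006
[[-0.471  0.882  0.   ]
 [ 0.882  0.471 -0.   ]
 [-0.     0.    -1.   ]] [ 1.22962467e-01  5.75725525e-02  1.80812720e+00 -2.30245726e-05
  1.27586088e+00 -3.67405382e-01]
```

View pics/d0z.png

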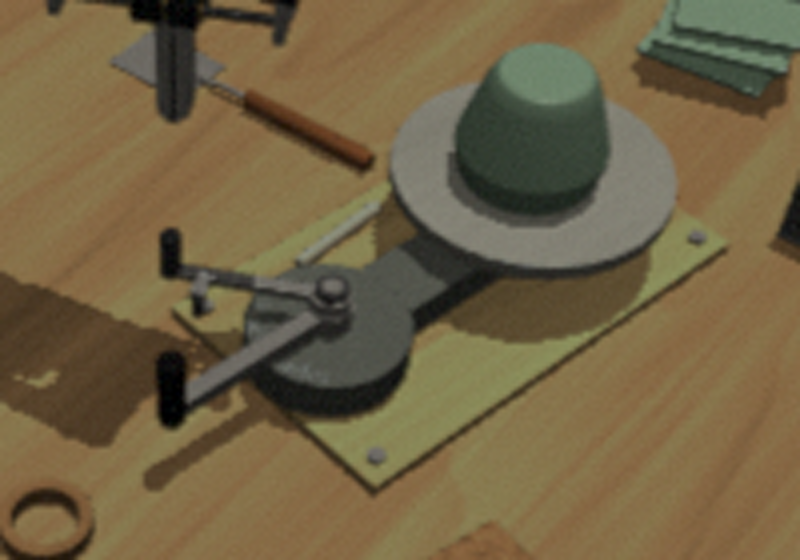

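View pics/d1z.png

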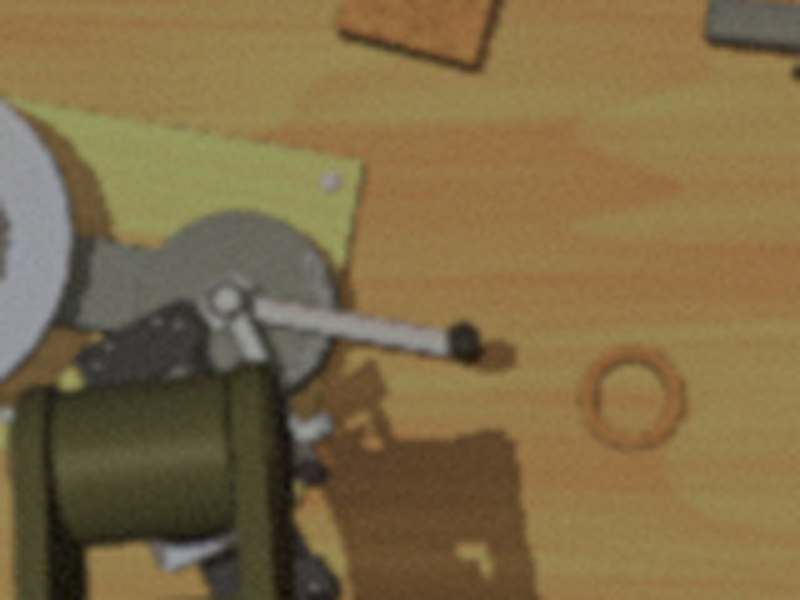

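The views show the lever at about its new place: grip at zoom top (463,342), scene (172,390). The stop arm is untouched, with its knob at scene (170,250). I'll descend behind the knob.

{"name": "apply_moves", "arguments": {
  "series": "255 0 0 1.5 0;255 0 0 3 0;255 0 0 3.75 0;255 0 0 3.75 0;255 0 0 3.75 0"
}}

```text
t: 21.62
tcp_pos: [0.4335, 0.0904, 0.0934]
tcp_rot: [[-0.471, 0.882, 0.001], [0.882, 0.471, 0.0], [-0.0, 0.001, -1.0]]
force: [0.8, 0.8, -0.6]
grip_width: 0.004
```

```bash
python3 f.py; python3 - <<'E'
from h import *
P=lambda d:np.array([.017*np.cos(d)-.125*np.sin(d),-.125*np.cos(d)-.017*np.sin(d)])/.03
for d in [.01,.02,.03]+list(np.arange(.05,.66,.05)): print(round(d,3),np.round(P(d)-P(0),3),round(-np.degrees(d)/6,3))
snap('scene','e0')
a=cv2.imread('pics/e0.png')[80:220,220:420]; a=cv2.resize(a,None,fx=4,fy=4,interpolation=cv2.INTER_CUBIC); cv2.imwrite('pics/e0z.png',a)
E
```

```text
t 21.82 Ftool [ 0.27 -0.31 -0.12] tcp [0.4335 0.0905 0.0934] r 0.1275 ang -2.8916 q6 -0.37
0.01 [-0.042 -0.005] -0.095
0.02 [-0.083 -0.01 ] -0.191
0.03 [-0.125 -0.015] -0.286
0.05 [-0.209 -0.023] -0.477
0.1 [-0.419 -0.036] -0.955
0.15 [-0.629 -0.038] -1.432
0.2 [-0.839 -0.03 ] -1.91
0.25 [-1.048 -0.011] -2.387
0.3 [-1.257  0.019] -2.865
0.35 [-1.463  0.058] -3.342
0.4 [-1.667  0.108] -3.82
0.45 [-1.869  0.168] -4.297
0.5 [-2.067  0.238] -4.775
0.55 [-2.261  0.318] -5.252
0.6 [-2.452  0.408] -5.73
0.65 [-2.637  0.507] -6.207
```

View pics/e0z.png

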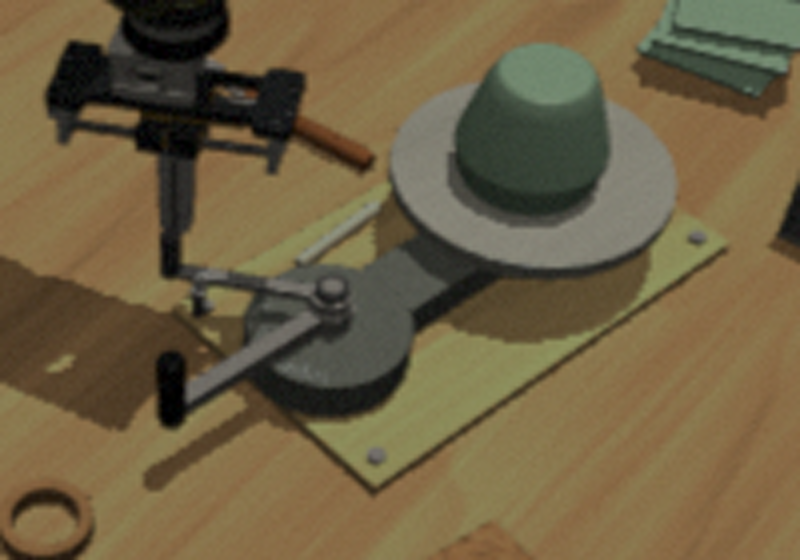

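The fingers sit right behind the knob (170,250). I'll approach and follow the arc, stopping well short of the touch.

{"name": "apply_moves", "arguments": {
  "series": "255 -0.2 0 0 0;255 -0.35 0 0 0;255 -0.43 0 0 0;255 -0.54 -0.012 0 -0.24;255 -0.64 -0.023 0 -0.48;255 -0.74 -0.03 0 -0.72;255 -0.85 -0.036 0 -0.955;255 -0.95 -0.038 0 -1.19;255 -1.06 -0.038 0 -1.43;255 -1.16 -0.035 0 -1.67;255 -1.27 -0.03 0 -1.91;255 -1.37 -0.021 0 -2.15;255 -1.48 -0.011 0 -2.39;255 -1.58 0.003 0 -2.62;255 -1.69 0.019 0 -2.865;255 -1.79 0.037 0 -3.1;255 -1.89 0.058 0 -3.34;255 -2 0.082 0 -3.58;255 -2.1 0.108 0 -3.82;255 -2.1 0.108 0 -3.82"
}}

```text
t: 24.38
tcp_pos: [0.4657, 0.0362, 0.0924]
tcp_rot: [[-0.777, 0.629, 0.0], [0.629, 0.777, -0.0], [-0.0, 0.0, -1.0]]
force: [-0.0, 0.1, -0.7]
grip_width: 0.006
```

```bash
python3 f.py; python3 - <<'E'
from h import *
snap('scene','f0');
for c in ('scene','top'):
    for q in ['lever_grip','stop_knob','stop_nose','lever_face']:
      print(c,q,[(np.round(d['location'],4),round(d['conf'],2)) for d in bot.pinpoint(c,q)[:1]])
a=cv2.imread('pics/f0.png')[100:200,230:350]; a=cv2.resize(a,None,fx=6.5,fy=6,interpolation=cv2.INTER_CUBIC); cv2.imwrite('pics/f0z.png',a)
E
```

```text
t 24.57 Ftool [ 0.03 -0.1   0.28] tcp [0.4656 0.0363 0.0924] r 0.1253 ang -2.3887 q6 -0.89
scene lever_grip [(array([ 0.5274, -0.0275,  0.0843]), 0.85)]
scene stop_knob [(array([0.4813, 0.0254, 0.0954]), 0.61)]
scene stop_nose [(array([0.5177, 0.0333, 0.0609]), 0.49)]
scene lever_face [(array([0.5378, 0.026 , 0.0591]), 0.92)]
top lever_grip [(array([ 0.5326, -0.0288,  0.0824]), 0.54)]
top stop_knob []
top stop_nose []
top lever_face [(array([0.5323, 0.0253, 0.0621]), 0.52)]
```

View pics/f0z.png

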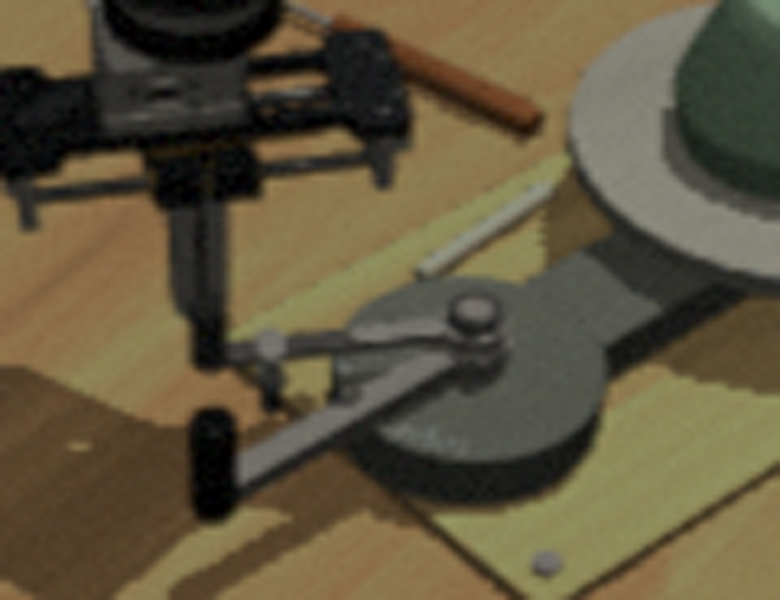

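Pin (270,400) is still well clear of the lever face. I'll approach more, about 15 mm of the 26 mm left.

{"name": "apply_moves", "arguments": {
  "series": "255 -0.083 -0.01 0 -0.19;255 -0.167 -0.019 0 -0.38;255 -0.251 -0.026 0 -0.57;255 -0.335 -0.032 0 -0.76;255 -0.419 -0.036 0 -0.955;255 -0.503 -0.038 0 -1.15;255 -0.503 -0.038 0 -1.15"
}}

```text
t: 25.9
tcp_pos: [0.4767, 0.0258, 0.0923]
tcp_rot: [[-0.847, 0.531, 0.0], [0.531, 0.847, -0.0], [-0.0, 0.0, -1.0]]
force: [-0.2, -0.2, -0.4]
grip_width: 0.008
```

```bash
python3 f.py; python3 - <<'E'
from h import *
snap('scene','g0');
a=cv2.imread('pics/g0.png')[100:200,230:350]; a=cv2.resize(a,None,fx=6.5,fy=6,interpolation=cv2.INTER_CUBIC); cv2.imwrite('pics/g0z.png',a)
E
```

```text
t 26.1 Ftool [ 0.14  0.   -0.14] tcp [0.4765 0.026  0.0924] r 0.1253 ang -2.2681 q6 -1.03
```

View pics/g0z.png

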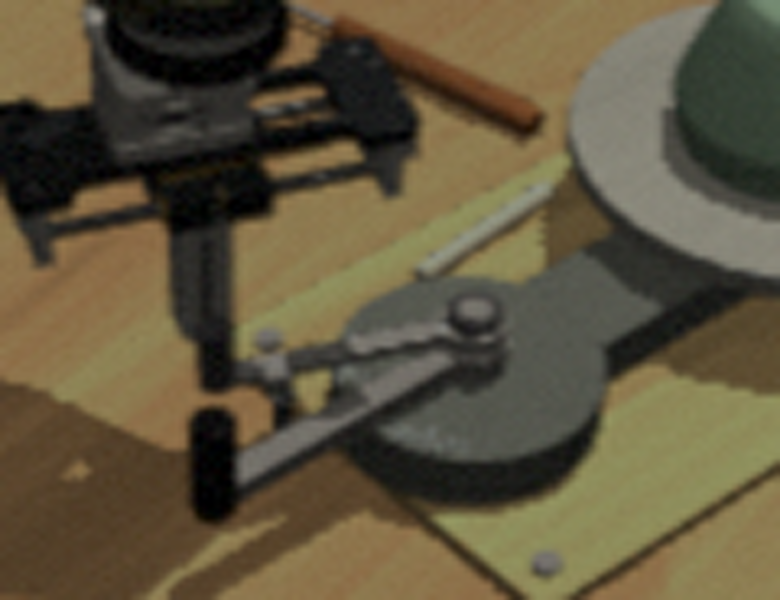

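{"name": "apply_moves", "arguments": {
  "series": "255 -0.05 -0.006 0 -0.12;255 -0.1 -0.012 0 -0.24;255 -0.146 -0.017 0 -0.34;255 -0.187 -0.021 0 -0.43;255 -0.187 -0.021 0 -0.43"
}}

```text
t: 26.78
tcp_pos: [0.481, 0.0224, 0.0924]
tcp_rot: [[-0.87, 0.492, 0.0], [0.492, 0.87, -0.0], [-0.0, 0.0, -1.0]]
force: [0.4, -0.3, -0.3]
grip_width: 0.005
```

```bash
python3 f.py
```

```text
t 26.98 Ftool [-0.35 -0.06  0.18] tcp [0.4809 0.0224 0.0923] r 0.1253 ang -2.2232 q6 -1.09
```

{"name": "apply_moves", "arguments": {
  "series": "255 -0.01 -0.001 0 -0.02;255 -0.02 -0.002 0 -0.045;255 -0.03 -0.003 0 -0.07"
}}

```text
t: 27.35
tcp_pos: [0.4816, 0.0219, 0.0923]
tcp_rot: [[-0.874, 0.486, -0.0], [0.486, 0.874, 0.0], [0.0, -0.0, -1.0]]
force: [-1.4, 0.4, 0.5]
grip_width: 0.006
```

{"name": "apply_moves", "arguments": {
  "series": "255 -0.01 -0.001 0 -0.02;255 -0.02 -0.002 0 -0.045;255 -0.03 -0.003 0 -0.07"
}}

```text
t: 27.72
tcp_pos: [0.4823, 0.0213, 0.0923]
tcp_rot: [[-0.878, 0.48, -0.0], [0.48, 0.878, -0.0], [0.0, -0.0, -1.0]]
force: [-1.4, 0.9, -0.1]
grip_width: 0.005
```

{"name": "apply_moves", "arguments": {
  "series": "255 -0.01 -0.001 0 -0.025;255 -0.02 -0.002 0 -0.045"
}}

```text
t: 27.98
tcp_pos: [0.4828, 0.021, 0.0923]
tcp_rot: [[-0.88, 0.475, -0.0], [0.475, 0.88, -0.0], [0.0, -0.0, -1.0]]
force: [-0.6, -0.3, 0.2]
grip_width: 0.004
```

```bash
python3 f.py; python3 - <<'E'
from h import *
snap('scene','h0');
a=cv2.imread('pics/h0.png')[130:190,250:330]; a=cv2.resize(a,None,fx=10,fy=10,interpolation=cv2.INTER_CUBIC); cv2.imwrite('pics/h0z.png',a)
E
```

```text
t 28.18 Ftool [ 0.9  -0.46 -0.26] tcp [0.4828 0.021  0.0923] r 0.1253 ang -2.2043 q6 -1.11
```

View pics/h0z.png

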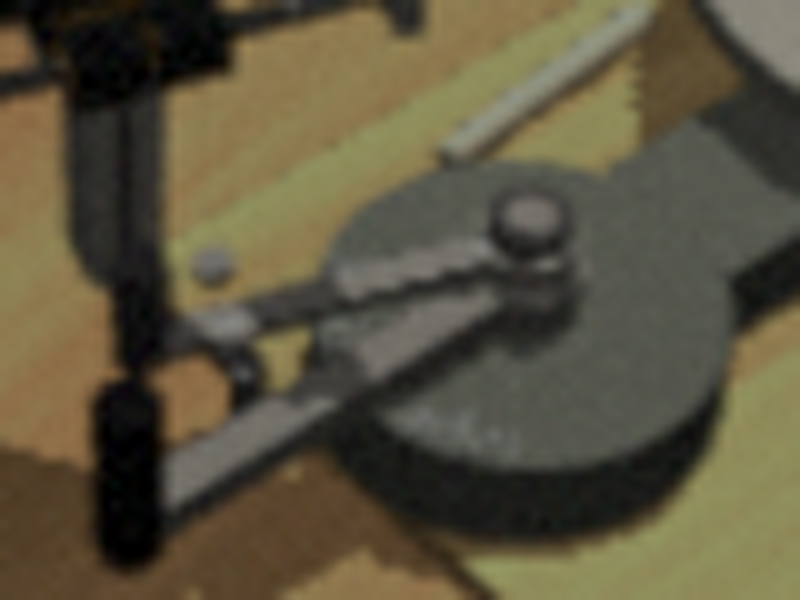

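{"name": "apply_moves", "arguments": {
  "series": "255 -0.01 -0.001 0 -0.025;255 -0.02 -0.002 0 -0.045"
}}

```text
t: 28.48
tcp_pos: [0.4833, 0.0207, 0.0923]
tcp_rot: [[-0.882, 0.471, -0.0], [0.471, 0.882, 0.0], [0.0, -0.0, -1.0]]
force: [-0.9, 0.9, -0.0]
grip_width: 0.005
```

{"name": "apply_moves", "arguments": {
  "series": "255 -0.01 -0.001 0 -0.025;255 -0.02 -0.002 0 -0.045"
}}

```text
t: 28.72
tcp_pos: [0.4838, 0.0204, 0.0923]
tcp_rot: [[-0.884, 0.467, -0.0], [0.467, 0.884, -0.0], [0.0, -0.0, -1.0]]
force: [-1.7, -0.4, 0.9]
grip_width: 0.004
```

{"name": "apply_moves", "arguments": {
  "series": "255 -0.01 -0.001 0 -0.025;255 -0.02 -0.002 0 -0.045"
}}

```text
t: 28.98
tcp_pos: [0.4843, 0.02, 0.0923]
tcp_rot: [[-0.886, 0.463, -0.0], [0.463, 0.886, 0.0], [0.0, -0.0, -1.0]]
force: [-2.2, -0.5, -0.2]
grip_width: 0.006
```

```bash
python3 f.py
```

```text
t 29.18 Ftool [ 0.78 -0.33  0.36] tcp [0.4844 0.02   0.0923] r 0.1252 ang -2.1897 q6 -1.12
```

{"name": "apply_moves", "arguments": {
  "series": "255 -0.007 -0.001 0 -0.015;255 -0.014 -0.002 0 -0.03"
}}

```text
t: 29.42
tcp_pos: [0.4846, 0.0198, 0.0923]
tcp_rot: [[-0.888, 0.46, -0.0], [0.46, 0.888, 0.0], [0.0, -0.0, -1.0]]
force: [-1.7, -0.3, -0.7]
grip_width: 0.007
```

{"name": "apply_moves", "arguments": {
  "series": "255 -0.007 -0.001 0 -0.015;255 -0.014 -0.002 0 -0.03"
}}

```text
t: 29.68
tcp_pos: [0.485, 0.0196, 0.0923]
tcp_rot: [[-0.889, 0.457, -0.0], [0.457, 0.889, 0.0], [0.0, -0.0, -1.0]]
force: [-1.7, 0.4, 0.2]
grip_width: 0.009
```

```bash
python3 f.py
```

```text
t 29.88 Ftool [ 2.04 -0.96 -0.32] tcp [0.485  0.0196 0.0923] r 0.1252 ang -2.1834 q6 -1.13
```

{"name": "apply_moves", "arguments": {
  "series": "255 -0.007 -0.001 0 -0.015;255 -0.014 -0.002 0 -0.03"
}}

```text
t: 30.12
tcp_pos: [0.4853, 0.0193, 0.0923]
tcp_rot: [[-0.891, 0.455, -0.0], [0.455, 0.891, 0.0], [0.0, -0.0, -1.0]]
force: [-2.1, -0.1, 0.1]
grip_width: 0.005
```

```bash
python3 f.py
```

```text
t 30.32 Ftool [ 2.31 -0.67 -0.11] tcp [0.4854 0.0193 0.0923] r 0.1252 ang -2.18 q6 -1.13
```

{"name": "apply_moves", "arguments": {
  "series": "255 -0.007 -0.001 0 -0.015;255 -0.007 -0.001 0 -0.015"
}}

```text
t: 30.58
tcp_pos: [0.4855, 0.0192, 0.0923]
tcp_rot: [[-0.891, 0.453, -0.0], [0.453, 0.891, 0.0], [0.0, -0.0, -1.0]]
force: [-2.3, 1.0, -0.6]
grip_width: 0.004
```

```bash
python3 f.py; python3 - <<'E'
from h import *
snap('scene','i0');
a=cv2.imread('pics/i0.png')[130:190,250:330]; a=cv2.resize(a,None,fx=10,fy=10,interpolation=cv2.INTER_CUBIC); cv2.imwrite('pics/i0z.png',a)
for c in ('scene','top'):
    for q in ['lever_grip','stop_knob','stop_nose','lever_face']:
      print(c,q,[(np.round(d['location'],4),round(d['conf'],2)) for d in bot.pinpoint(c,q)[:1]])
E
```

```text
t 30.77 Ftool [ 2.47 -0.51 -0.27] tcp [0.4855 0.0192 0.0923] r 0.1252 ang -2.1783 q6 -1.14
scene lever_grip [(array([ 0.5297, -0.0278,  0.0851]), 0.79)]
scene stop_knob [(array([0.5014, 0.0103, 0.0961]), 0.61)]
scene stop_nose [(array([0.5342, 0.0273, 0.0624]), 0.58)]
scene lever_face [(array([0.5386, 0.0234, 0.0614]), 0.92)]
top lever_grip [(array([ 0.5342, -0.0285,  0.0804]), 0.49)]
top stop_knob [(array([0.5959, 0.3342, 0.0825]), 0.5)]
top stop_nose []
top lever_face [(array([5.561e-01, 1.223e-01, 1.000e-04]), 0.38)]
```

View pics/i0z.png

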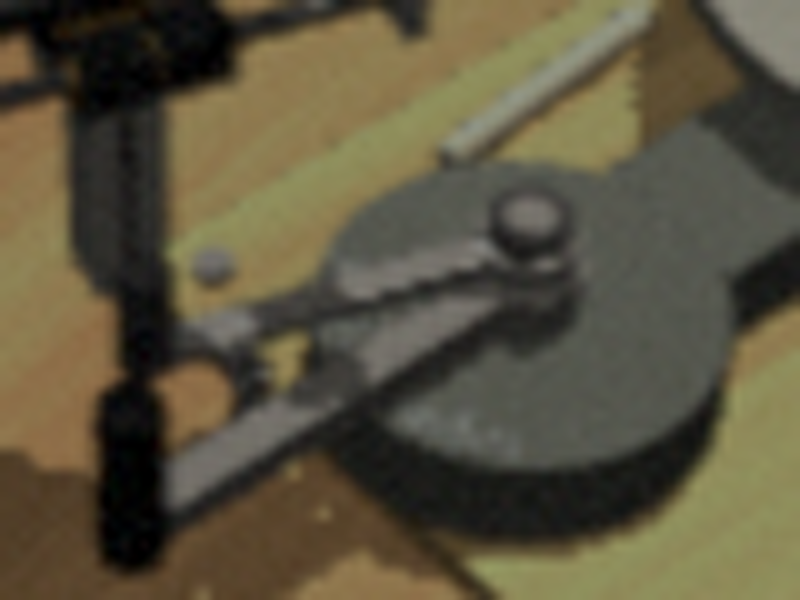

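```bash
python3 - <<'E'
import cv2,numpy as np
I={n:cv2.cvtColor(cv2.imread(f"pics/{n}.png"),cv2.COLOR_BGR2GRAY).astype(np.float64) for n in("dscene","e0","f0","g0","h0","i0")}
# lever grip lower-part window and bar
for n in("f0","g0","i0","h0"):
    for w in[(170,192,256,275),(160,182,262,285)]:
        r0,r1,c0,c1=w
        A=I["h0"][r0:r1,c0:c1];B=I[n][r0:r1,c0:c1]
        print(n,w,np.round(cv2.findTransformECC(A.astype(np.float32),B.astype(np.float32),np.eye(2,3,dtype=np.float32),cv2.MOTION_TRANSLATION,(3,200,1e-6),None,3)[1][:,2],2))
z=np.load("cal.npz");P=z["scenemtx"]@np.c_[z["sceneR"],z["scenet"]]
for a in(-1.728,-1.718):
    x=P@np.array([.557+.155*np.cos(a),.122+.155*np.sin(a),.085,1]);print(x[:2]/x[2])
E
```

```text
f0 (170, 192, 256, 275) [-0.08 -0.64]
f0 (160, 182, 262, 285) [ 0.07 -0.42]
g0 (170, 192, 256, 275) [-0.1  -0.26]
g0 (160, 182, 262, 285) [-0.25 -0.43]
i0 (170, 192, 256, 275) [0.36 0.24]
i0 (160, 182, 262, 285) [0.21 0.33]
h0 (170, 192, 256, 275) [0. 0.]
h0 (160, 182, 262, 285) [0. 0.]
[262.42107019 176.40071912]
[262.77053702 176.71055676]
```

The force has risen from about 0.8 N (free sliding) to 2.5 N, at the angle where the geometry predicts the touch. I'll stop pushing and back off.

{"name": "apply_moves", "arguments": {
  "series": "255 0.03 0 0 0;255 0.1 0 0 0;255 0.3 0 0 0;255 0.6 0 0 0;255 0.8 0 0 0;255 0.8 0 -1.5 0;255 0.8 0 -3.5 0;255 2 0 -4 0;255 4 0 -4 0;255 5 0 -4 0;255 5 0 -4 0;255 5 0 -4 0"
}}

```text
t: 32.72
tcp_pos: [0.3522, 0.0871, 0.2125]
tcp_rot: [[-0.891, 0.453, 0.001], [0.453, 0.891, 0.0], [-0.001, 0.0, -1.0]]
force: [1.4, 0.0, 0.7]
grip_width: 0.004
```

```bash
python3 - <<'E'
from h import *
st()
R={}
for i in range(4):
  for c in ('scene','top'):
    s=snap(c,'j'+c+str(i))
    for q in ['lever_grip','stop_knob','stop_nose','lever_face']:
      for d in bot.pinpoint(c,q)[:1]:
        if d['conf']>.4: R.setdefault(q,[]).append(d['location'])
p=np.array([.557,.122])
for q in R:
    m=np.median(R[q],0); print(q,len(R[q]),np.round(m,4),"ang",round(np.arctan2(m[1]-p[1],m[0]-p[0]),3))
a=cv2.imread('pics/jscene0.png')[130:190,250:330]; a=cv2.resize(a,None,fx=10,fy=10,interpolation=cv2.INTER_CUBIC); cv2.imwrite('pics/j0z.png',a)
a=cv2.imread('pics/jtop0.png')[140:220,170:270]; a=cv2.resize(a,None,fx=7,fy=7,interpolation=cv2.INTER_CUBIC); cv2.imwrite('pics/j1z.png',a)
E
```

```text
t 32.725 tcp [0.3522 0.0871 0.2125] F [1.39 0.   0.74] g 0.004
lever_grip 8 [ 0.5326 -0.0278  0.0827] ang -1.732
stop_knob 8 [0.501  0.0098 0.0957] ang -2.034
stop_nose 8 [0.5355 0.0253 0.0607] ang -1.79
lever_face 8 [0.5357 0.026  0.0615] ang -1.789
```

View pics/j0z.png

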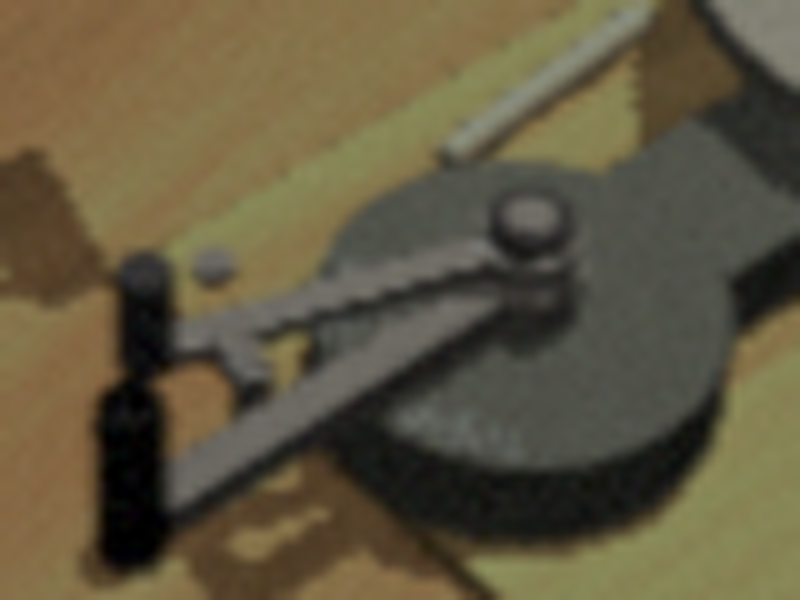

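View pics/j1z.png

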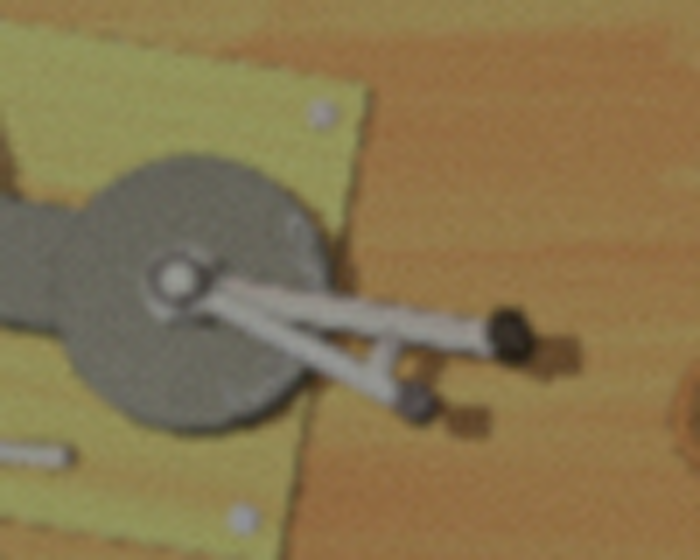

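```bash
python3 - <<'E'
import cv2,numpy as np
g=lambda n:cv2.cvtColor(cv2.imread(f"pics/{n}.png"),cv2.COLOR_BGR2GRAY).astype(np.float32)
for a,b,w in[("dtop","jtop",(178,196,232,252)),("dscene","jscene",(168,190,254,272))]:
    r0,r1,c0,c1=w
    for i in range(4): print(a,np.round(cv2.findTransformECC(g(a)[r0:r1,c0:c1],g(b+str(i))[r0:r1,c0:c1],np.eye(2,3,dtype=np.float32),cv2.MOTION_TRANSLATION,(3,200,1e-6),None,3)[1][:,2],2))
from cell import bot
print(bot.job_done())
E
```

```text
dtop [ 0.25 -0.44]
dtop [ 0.23 -0.41]
dtop [ 0.22 -0.4 ]
dtop [ 0.26 -0.39]
dscene [0.22 1.1 ]
dscene [0.19 1.12]
dscene [0.19 1.11]
dscene [0.19 1.1 ]
the job is handed in; nothing more can be done
None
```

The brake is on and the stop arm's pin is up against the lever. The job was handed in at about 33 s of the 64 s allowed. One last check suggests the touch may have nudged the lever back by about a millimetre.

- **Brake:** I swung the lever with the shut fingers until the load at the grip began climbing by about 0.75 N per mm, at a lever value of about 0.55. I took it to about 12 N, held that for more than a second and backed off. The lever settled at about 0.57.
- **Stop arm:** I pushed the knob round in small steps until the force rose from about 0.8 N sliding to 2.5 N. Then I backed off and lifted clear, so the robot touches nothing.
- **Checks that agreed:** Over four pictures from each camera, the pin's nose and the lever face both sit at -1.79 rad. The lever is at -1.732 rad, against -1.728 before the touch. The arm trails the lever by 0.302 rad, where 0.31 is expected at touch. The arm stayed well clear of the tape roll, glue stick and foam form. I made no separate before-and-after check of the other things.
- **Checks that disagreed or are uncertain:**
  - Matching the lever's image before and after the touch gave a shift of 0.4 to 1.1 pixels. Changing shadows could explain part of it. A slip of about 1 mm at the grip cannot be ruled out, and it would agree with the force rising only slowly at the touch. I read this result only as the job was handed in, so I did not act on it.
  - While the brake was loaded, the sensor also showed 2 to 5 N off the pushing direction, which I took to be friction.

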